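# Load the soak-test stand and wind its spring timer

## Robot

A 6-joint arm with a two-finger parallel gripper is mounted at the origin on the work surface. World frame = base frame: x ahead of the robot, y to its left, z up, the work surface at z = 0. Lengths are in m, angles in rad, forces in N, time in s.
With the tool pointing down it reaches from about 0.275 to 0.775 m from the base axis. Payload 14.6 kg.
Tool frame: the origin (TCP) lies between the finger pads; the fingertips stand 14 mm ahead of it and the grasp point (between the pads) lies 5 mm behind it (r.tips_ahead is the distance from the TCP to the fingertips, in m); z points along the fingers, y is the line along which they close (so a half turn about z gives the same grasp; the last joint's range is limited). The gripper opens to 85 mm and grips with 20 to 120 N. Pads are 22 mm wide; open, the fingers measure 114 mm over their backs; the gripper's body (76 mm by 85 mm) begins 54 mm behind the grasp point. The pads swing forward as they close: fully open they stand 13 mm farther back than shut.
Start: joints at [1.12, 0.263, -0.048, 1.259, 0, 1.415], TCP at [0.153, 0.502, 0.218] pointing down, gripper open.
Joint ranges: [-2.65, 2.65], [-0.89, 1.7], [-1.18, 1.37], [-2.13, 2.11], [-1.35, 1.29], [-3.14, 3.14]. Speed limits (rad/s): [1.89, 1.89, 2.57, 2.79, 3.14, 3.14].

## Interface

Orientations are given as a 3x3 rotation matrix whose columns are the frame's x, y, z axes.
In Python, from plant import r, vision, job gives the robot as it stands. The module is installed in compiled form; this text tells all that it offers.
- The arm moves only by the tool step_arm, never from a script. Its argument "motion" is one flat list of numbers, 7 for each row, row after row: the shift along the world's x, y, z in cm, then the turn, a rotation vector about the world's x, y, z in degrees, then the gripper's target within -1 to 1 (shut at 1, half-way at 0, fully open at -1). In form: [dx, dy, dz, ax, ay, az, grip, dx, dy, dz, ax, ay, az, grip, ...]. A call has 1 to 12 rows; each row is the pose to reach, as a shift and turn from the pose commanded when the call began; what a row does not reach only later rows make up. A row lasts 1/12 s, in which the tool goes at most 41.7 mm and 7.16 degrees, less where a joint would pass 70% of its speed; a pose out of reach is approached as far as the arm can. A call with a gripper value outside its range is refused whole. The fingers move at their own pace and stop on an object; "squeeze" is the grip in N (left out, the last holds). Time passes only in rows, so rows that repeat a pose let the fingers close. It gives the time, the measured TCP pose, the force, the opening and the grip force at its end, in the units of the state.
- r.get_obs(): the state, without advancing time (a new reading comes with each control period).
- vision.capture(name): name is "scene" or "top" or "wrist"; returns (picture, depth): 420x560x3 uint8, red, green, blue; 420x560 float32, m along the optical axis (not along the pixel's ray), 0 where there is no reading.
- vision.camera_params(name): a dict with "fx", "fy", "cx", "cy" (pixels), "k1" (the pictures are not rectified: a ray, as slopes to the right and down, at radius r is drawn at 1 + k1 r^2 times it, then the intrinsics apply), "view" (4x4, takes a point from world to camera coordinates). Camera axes: x right, y up, looking along -z (the intrinsics and any distortion apply to the point x, -y, -z); pixel columns grow to the right and rows downward; lengths in m; the calibration is good to about 2 mm. A picture is of the moment at which its call begins: read the wrist's pose just before it. camera_params takes no time and is no camera call; for the wrist camera it gives the pose at the moment of the call.
- job.hand_in(): hands the job in; it is judged then, once.
The state is a dict: "t": time; "q": joint angles; "joint_velocities": joint speeds; "effort": joint torques, N m; "ee_pos": TCP position; "tcp_rot": TCP orientation; "contact_force": force on the tool from outside, world axes, zero at the start; "ft_torque": the same for the moment, N m; "gripper_width": opening from 0.0 (shut) to 1.0 (fully open); "gripper_force": force on a finger pad.
Only numpy, scipy, OpenCV 4.12 (cv2) and the standard library are available. Lean on these libraries where they do the work, as an engineer would, in place of code of your own. Each camera call takes 0.05 s, during which the arm holds its last target. There are 200 camera calls.

## Task

Lift the green power board by its heat sink and thread its two end holes over the two steel pins of the soak-test stand, either way round, until it lies flat and fully down, and let go of it. Then wind the grey spring timer on the bench: turn the brass key clockwise in repeated part turns, as far as it will go, so that the timer is left fully wound. Do not push the solder reel, battery holder, jar or bottle out of the way.

Things in the scene. Friction and masses are not known exactly. Their poses are not given: they have to be found in the camera images.
- board_grip (a point): Loose green board 130 (x) x 80 (y) x 5 mm, 0.26 kg, lying flat; on the middle of its top a finned aluminium heat sink, 60 mm along x, 30 mm across y, up to 41 mm above the underside; within 30 mm of the middle in x the board beside it is bare. Through holes of 10 mm diameter at x = +-52 mm, y = 0. This point: board centre, 23 mm above the underside, inside the heat sink. z up. Fits either way round.
- stand_seat (a point): Fixed soak-test stand: aluminium base 150 (x) x 100 (y) mm, flat top 30 mm above the bench; this point is the middle of that top. Two upright steel pins, 8 mm diameter, at x = +-52 mm, y = 0 rise 26.5 mm above the top: straight for 16 mm, then tapering to a 3 mm tip. z up. A board fully home lies with its underside on the top, its own point 23 mm above this one.
- wind_key_grip (a point): Centre of the flat brass butterfly key, 64 mm long (x), 10 mm thick (y), 36 mm tall (z), ends alike, on a vertical shaft through this point (z up). It stands over a fixed grey timer box 120 x 120 x 60 mm; this point is 102 mm above the bench, the key's lower edge 24 mm above the box; a collar on the box is 7 mm high. A red pointer on a white disc on the box turns clockwise 0.32 rad per rad wound.
- wind_key (a joint): Key angle, rad, growing as it is wound clockwise seen from above. 0: run down; firm stop at 5.0; starts between 0 and 0.8. The spring pulls back with 0.07 (run down) to 0.18 N m (full); passing a ratchet click adds about 0.04 N m. A ratchet clicking every 0.39 rad holds it: let go, the key springs back to the last click. The last click is 0.05 before the stop, so fully wound it rests at about 4.95.
- solder_spool: Bystander, loose, to be left alone: blue plastic solder reel standing on its flange, 60 mm across, 50 mm tall. Origin at the centre of its underside.
- battery_pack: Bystander, loose, to be left alone: black battery holder with two green cells, 78 x 42 x 24 mm, lying flat. Origin at the centre of its underside.
- screw_jar: Bystander, loose, to be left alone: amber glass jar with dark lid, 60 mm across, 50 mm tall. Origin at the centre of its underside.
- flux_bottle: Bystander, loose, to be left alone: white bottle with red cap, 48 mm across, 100 mm tall. Origin at the centre of its underside.
Mind the look-alikes: they are no part of the job. What is shaped like the part that bears wind_key_grip but pink or turquoise is not meant.

How it is judged:
On the way, in this order (a step that is already met when the one before it is completed fails the run):
1. the board is fully down over both pins and let go, with the key not yet wound up (horizontal distance between board_grip and stand_seat below 0.004 m and z of board_grip in the frame of stand_seat between 0.02 and 0.0255 m and angle between the x axis of board_grip and the x axis of stand_seat, either way round below 0.06 rad and angle between board_grip's own z axis and vertical below 0.06 rad and contact force between the fingers and anything else below 0.3 N), for 0.2 s.
2. the key is wound past its last click, to the stop (value of joint wind_key above 4.8 rad), for 0.1 s.
At the end, for the whole second after the job is handed in: The board lies flat and fully down over both pins (centre within 4 mm of the middle of the stand's top, height within 2.5 mm, turned and tilted less than 0.06 rad), the key has been wound past its last click and rests above 4.8 rad, and the gripper touches nothing (all of step 1 and value of joint wind_key above 4.8 rad).
It fails at once if a bystander is pushed more than 40 mm from its place (distance of any of solder_spool, battery_pack, screw_jar, flux_bottle from where it was at the start of the episode above 0.04 m).
It also fails if it takes over 72 s, if anything falls off the work surface, if the arm or the gripper's body presses on something with over 40 N, if the wrist force passes 120 N, or if a joint passes its speed limit or range.

## Working session

There is one attempt and no reset: what is moved stays moved. The work goes in short steps, Python scripts to look and compute and a tool call to move; the robot and the scene stay as the last step left them, time stands still between calls to the robot, and variables do not carry over. Pictures are saved under pics/ and viewed, at most 10 in all, crops included, and the job is handed in when it is done.

Besides the shell and the picture viewer there is one more tool, called after ">>>" by a JSON object that holds its "fn" and its "kwargs". step_arm: Moves the arm, as the interface text tells. Its arguments: {"type":"object","properties":{"motion":{"type":"array"},"squeeze":{"type":"number"}},"required":["motion"]}

```bash
mkdir -p pics
cat > h.py <<'E'
import numpy as np, cv2
from plant import r, vision, job
def cap(n,f=None):
    p=vision.camera_params(n); im,d=vision.capture(n)
    if f: cv2.imwrite('pics/'+f,im[:,:,::-1])
    return im,d,p
def cloud(d,p):
    K=np.array([[p['fx'],0,p['cx']],[0,p['fy'],p['cy']],[0,0,1]],float)
    v,u=np.mgrid[:d.shape[0],:d.shape[1]]
    X=(u-p['cx'])/p['fx'];Y=(v-p['cy'])/p['fy'];x,y=X.copy(),Y.copy()
    for _ in range(10):
        s=1+p['k1']*(x*x+y*y);x,y=X/s,Y/s
    P=np.stack([x*d,-y*d,-d,np.ones_like(d)],-1)
    W=P@np.linalg.inv(np.array(p['view'])).T
    W[d<=0]=np.nan
    return W[...,:3]
E
python3 - <<'E'
from h import *
o=r.get_obs();print(o['t'],o['ee_pos'],o['tcp_rot'].round(3) if hasattr(o['tcp_rot'],'round') else o['tcp_rot'],r.tips_ahead)
im,d,p=cap('top','top1.png');W=cloud(d,p);np.savez('top1.npz',im=im,W=W)
print(p)
im,d,p=cap('scene','scene1.png');np.savez('scene1.npz',im=im,W=cloud(d,p))
E
```

```text
0.0 [0.15289512 0.50191272 0.2178039 ] [[-0.957  0.291 -0.001]
 [ 0.291  0.957 -0.001]
 [ 0.    -0.001 -1.   ]] 0.014
{'fx': 392.7489413439309, 'fy': 392.7489413439309, 'cx': 283.0996574192435, 'cy': 214.33078244771374, 'k1': -0.015757464120367017, 'view': array([[ 0.00745269, -0.99977416,  0.01990184, -0.09004506],
       [ 0.98918879,  0.01028581,  0.14628649, -0.52029169],
       [-0.14645816,  0.01859645,  0.98904205, -0.97879223],
       [ 0.        ,  0.        ,  0.        ,  1.        ]])}
```

View pics/top1.png

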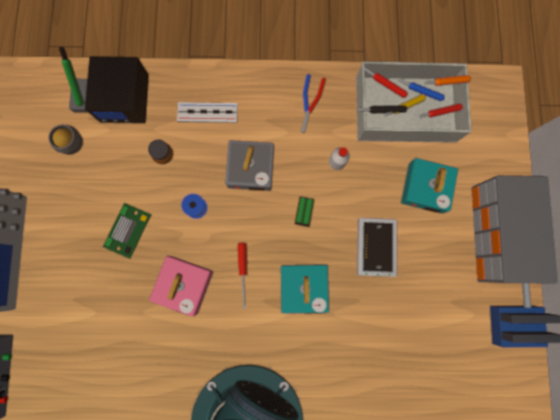

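View pics/scene1.png

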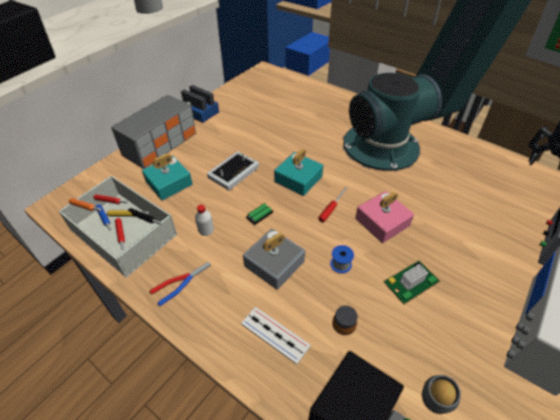

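Top view: board at (127,231), grey timer (249,165) with key (248,157), and probably the stand at (377,247). Bystanders: reel (194,206), battery holder (305,211), jar (160,152), bottle (340,158).

Run:
```python
from h import *
z=np.load('top1.npz');im,W=z['im'],z['W']
def crop(u,v,s): return cv2.resize(im[v-s:v+s,u-s:u+s],(260,260),interpolation=cv2.INTER_CUBIC)
cv2.imwrite('pics/c1.png',np.hstack([crop(127,231,32),crop(377,247,36),crop(249,165,32)])[:,:,::-1])
for n,u,v in [('board',127,231),('stand',377,247),('timer',249,165),('key',248,157),('reel',194,206),('batt',305,211),('jar',160,152),('bottle',340,158),('desk',220,240)]:
    print(n,W[v,u].round(3))
def rect(n,u0,v0,s,z0,z1):
    w=W[v0-s:v0+s,u0-s:u0+s].reshape(-1,3);w=w[(w[:,2]>z0)&(w[:,2]<z1)]
    c,wh,a=cv2.minAreaRect((w[:,:2]*1000).astype(np.float32));print(n,len(w),np.round(c,1),np.round(wh,1),round(a,1),'medz',np.median(w[:,2]).round(4))
rect('stand',377,247,36,.022,.04)
rect('board',127,231,32,.003,.06)
rect('sink',127,231,32,.03,.06)
rect('timer',249,165,34,.05,.075)
rect('key',249,160,26,.095,.14)
```

```text
board [0.474 0.315 0.038]
stand [ 0.439 -0.329  0.034]
timer [0.635 0.001 0.098]
key [0.649 0.002 0.122]
reel [0.538 0.143 0.052]
batt [ 0.533 -0.144  0.02 ]
jar [0.681 0.238 0.051]
bottle [ 0.662 -0.229  0.078]
desk [0.456 0.081 0.001]
stand 2131 [ 440.2 -330.4] [ 96.4 150.2] 88.1 medz 0.0309
board 1838 [479.5 329.5] [168.5 175.1] 0.8 medz 0.0066
sink 312 [479.5 328.1] [33.7 59.6] 67.2 medz 0.0403
timer 1939 [651.4   2.4] [120.1 120.7] 87.3 medz 0.0612
key 141 [651.1   2.3] [10.7 63.2] 75.0 medz 0.1188
```

View pics/c1.png

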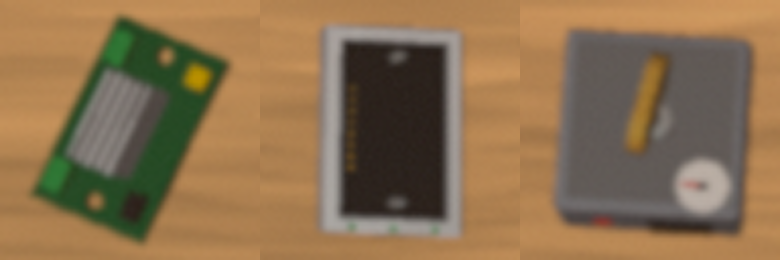

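The crop shows the two pins on the dark-topped stand, so that is the right one. The board's long axis is at -22.8°, the stand's at -1.9° and the key's at -15°. I'll move above the board and look with the wrist camera.

>>> {"fn": "step_arm", "kwargs": {"motion": [32.7,-17.3,-4,0,0,-5.9,-1,32.7,-17.3,-4,0,0,-5.9,-1,32.7,-17.3,-4,0,0,-5.9,-1,32.7,-17.3,-4,0,0,-5.9,-1,32.7,-17.3,-4,0,0,-5.9,-1,32.7,-17.3,-4,0,0,-5.9,-1,32.7,-17.3,-4,0,0,-5.9,-1,32.7,-17.3,-4,0,0,-5.9,-1,32.7,-17.3,-4,0,0,-5.9,-1,32.7,-17.3,-4,0,0,-5.9,-1,32.7,-17.3,-4,0,0,-5.9,-1,32.7,-17.3,-4,0,0,-5.9,-1], "squeeze": 60}}

```text
t: 1.1
ee_pos: [0.4797, 0.3291, 0.178]
tcp_rot: [[-0.921, 0.389, -0.001], [0.389, 0.921, -0.0], [0.001, -0.001, -1.0]]
contact_force: [-0.4, -1.1, -0.2]
gripper_width: 1.0
gripper_force: 0.0
```

Run:
```python
from h import *
o=r.get_obs();print(o['t'],o['ee_pos'].round(4),o['tcp_rot'].round(3).tolist(),o['q'].round(3))
im,d,p=cap('wrist','w1.png');W=cloud(d,p)
w=W.reshape(-1,3);c=np.hypot(w[:,0]-.4795,w[:,1]-.3285)
for z0,z1,R in[(.036,.05,.05),(.003,.05,.09)]:
    s=w[(w[:,2]>z0)&(w[:,2]<z1)&(c<R)]
    if len(s): print(len(s),*cv2.minAreaRect((s[:,:2]*1000).astype(np.float32)),np.median(s[:,2]))
```

```text
1.1 [0.4797 0.3291 0.178 ] [[-0.921, 0.389, -0.001], [0.389, 0.921, -0.0], [0.001, -0.001, -1.0]] [0.461 0.375 0.009 1.206 0.    0.86 ]
1335 (478.2442321777344, 328.36553955078125) (30.058412551879883, 60.093544006347656) 67.20248413085938 0.04116061912387081
11269 (479.8099365234375, 331.22454833984375) (88.60668182373047, 129.44790649414062) 67.21886444091797 0.005640969841752108
```

View pics/w1.png

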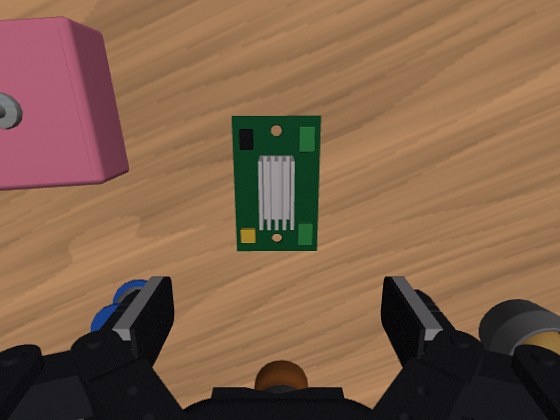

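The wrist view shows the board centred, with its holes at (276,131) and (277,238). Next I'll locate the holes accurately in the tool frame.

```bash
cat >> h.py <<'E'
def onplane(u,v,z,p):
    K=np.array([[p['fx'],0,p['cx']],[0,p['fy'],p['cy']],[0,0,1]],float)
    x,y=cv2.undistortPoints(np.array([[[u,v]]],float),K,np.array([p['k1'],0,0,0.]))[0,0]
    T=np.linalg.inv(np.array(p['view']));o=T[:3,3];dr=T[:3,:3]@np.array([x,-y,-1]);return o+dr*(z-o[2])/dr[2]
E
python3 - <<'E'
from h import *
p=vision.camera_params('wrist');o=r.get_obs();im=cv2.imread('pics/w1.png')
g=cv2.cvtColor(im,cv2.COLOR_BGR2HSV)
H=[]
for u,v in[(276,131),(277,238)]:
    w=g[v-9:v+10,u-9:u+10];m=((w[...,0]<30)&(w[...,2]>70)).astype(np.uint8)
    n,l,s,c=cv2.connectedComponentsWithStats(m);i=l[9,9];cc=c[i]+[u-9,v-9]
    q=onplane(*cc,.005,p);H.append(q);print(cc,s[i],q)
H=np.array(H);print(np.linalg.norm(H[0]-H[1]),H.mean(0),np.degrees(np.arctan2(*(H[0]-H[1])[[1,0]])))
print('tool',o['tcp_rot'].T@(H.mean(0)-o['ee_pos']))
E
```

```text
[275.83505155 130.1443299 ] [ 4  3 11 11 97] [0.42965335 0.34832155 0.005     ]
[276.34920635 237.26984127] [ 4  5 10  8 63] [0.52501721 0.30875496 0.005     ]
0.10324622070753739 [0.47733528 0.32853825 0.005     ] 157.46636963011105
tool [ 0.00130865 -0.00160675  0.17325881]
```

>>> {"fn": "step_arm", "kwargs": {"motion": [-0.15,-0.07,-4,0,0,0,-1,-0.15,-0.07,-8,0,0,0,-1,-0.15,-0.07,-12,0,0,0,-1,-0.15,-0.07,-14.5,0,0,0,-1,-0.15,-0.07,-15.4,0,0,0,-1,-0.15,-0.07,-15.4,0,0,0,-1,-0.15,-0.07,-15.4,0,0,0,1,-0.15,-0.07,-15.4,0,0,0,1,-0.15,-0.07,-15.4,0,0,0,1,-0.15,-0.07,-15.4,0,0,0,1,-0.15,-0.07,-15.4,0,0,0,1,-0.15,-0.07,-15.4,0,0,0,1], "squeeze": 60}}

```text
t: 2.15
ee_pos: [0.4791, 0.3287, 0.0256]
tcp_rot: [[-0.922, 0.388, 0.002], [0.388, 0.922, 0.001], [-0.001, 0.001, -1.0]]
contact_force: [-2.4, -1.7, 13.6]
gripper_width: 0.307
gripper_force: 58.2
```

>>> {"fn": "step_arm", "kwargs": {"motion": [0,0,0,0,0,0,1,0,0,0,0,0,0,1,0,0,0,0,0,0,1]}}

```text
t: 2.4
ee_pos: [0.4791, 0.3287, 0.0256]
tcp_rot: [[-0.922, 0.388, 0.002], [0.388, 0.922, 0.001], [-0.001, 0.001, -1.0]]
contact_force: [-2.4, -1.4, 13.0]
gripper_width: 0.312
gripper_force: 58.2
```

>>> {"fn": "step_arm", "kwargs": {"motion": [0,0,1.5,0,0,0,1,0,0,5,0,0,0,1,0,0,9,0,0,0,1,0,0,13,0,0,0,1,0,-3,15.5,0,0,1,1,0.5,-6,18,0,0,3,1,1,-10,19.4,0,0,5,1,1.5,-14,19.4,0,0,7,1,2,-18,19.4,0,0,9,1,2.5,-22,19.4,0,0,11,1,3,-26,19.4,0,0,13,1,3.5,-30,19.4,0,0,15,1]}}

```text
t: 3.4
ee_pos: [0.5132, 0.0266, 0.2186]
tcp_rot: [[-0.991, 0.135, 0.0], [0.135, 0.991, -0.0], [-0.0, 0.0, -1.0]]
contact_force: [0.8, -0.5, -3.2]
gripper_width: 0.311
gripper_force: 59.7
```

>>> {"fn": "step_arm", "kwargs": {"motion": [0.5,-4,0,0,0,1,1,1,-8,0,0,0,2,1,1.5,-12,0,0,0,3,1,2,-16,0,0,0,4,1,2.5,-20,0,0,0,5.9,1,3,-24,0,0,0,5.9,1,3.5,-28,0,0,0,5.9,1,3.5,-31.5,0,0,0,5.9,1,3.5,-34,0,0,0,5.9,1,3.5,-35.5,0,0,0,5.9,1,3.5,-36,0,0,0,5.9,1,3.5,-36,0,0,0,5.9,1]}}

```text
t: 4.4
ee_pos: [0.5483, -0.332, 0.218]
tcp_rot: [[-0.999, 0.035, -0.0], [0.035, 0.999, 0.0], [0.0, 0.0, -1.0]]
contact_force: [1.2, 0.7, -3.4]
gripper_width: 0.307
gripper_force: 59.8
```

Run:
```python
from h import *
o=r.get_obs();print(o['t'],o['ee_pos'].round(4),o['tcp_rot'].round(3).tolist(),o['contact_force'],o['gripper_width'])
im,d,p=cap('wrist','w2.png');W=cloud(d,p);np.savez('w2.npz',im=im,W=W,ee=o['ee_pos'],R=o['tcp_rot'])
w=W.reshape(-1,3);s=w[(w[:,2]>.024)&(w[:,2]<.036)&(np.hypot(w[:,0]-.44,w[:,1]+.33)<.1)]
print(len(s),*cv2.minAreaRect((s[:,:2]*1000).astype(np.float32)),np.median(s[:,2]))
```

```text
4.4 [ 0.5483 -0.332   0.218 ] [[-0.999, 0.035, -0.0], [0.035, 0.999, 0.0], [0.0, 0.0, -1.0]] [ 1.17971642  0.65125235 -3.37197678] 0.30720698926243
14058 (450.6153259277344, -332.56805419921875) (100.73213958740234, 124.36735534667969) 88.0477294921875 0.030452115207575875
```

View pics/w2.png

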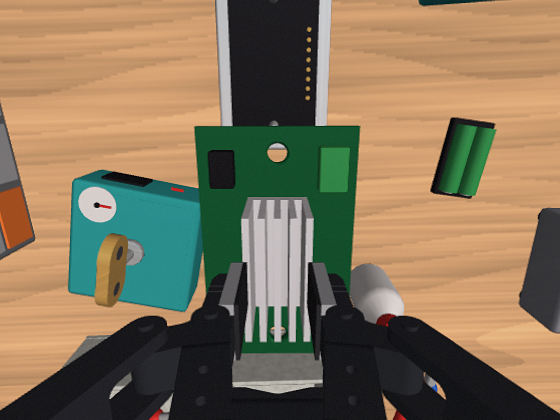

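The board is held squarely, with its holes at (277,152) and (278,331). The stand is partly cut off at the top of the picture, so I'll raise the arm to see both pins.

>>> {"fn": "step_arm", "kwargs": {"motion": [0,0,4,0,0,0,1,0,0,8,0,0,0,1,0,0,11,0,0,0,1,0,0,12,0,0,0,1,0,0,12,0,0,0,1,0,0,12,0,0,0,1]}}

```text
t: 4.95
ee_pos: [0.549, -0.3303, 0.3383]
tcp_rot: [[-0.999, 0.033, 0.001], [0.033, 0.999, -0.0], [-0.001, -0.0, -1.0]]
contact_force: [0.4, 0.9, -3.7]
gripper_width: 0.31
gripper_force: 60.1
```

Run:
```python
from h import *
o=r.get_obs();print(o['t'],o['ee_pos'].round(4),o['tcp_rot'].round(3).tolist())
im,d,p=cap('wrist','w3.png');W=cloud(d,p)
w=W.reshape(-1,3);n=np.hypot(w[:,0]-.44,w[:,1]+.331)<.1
s=w[(w[:,2]>.024)&(w[:,2]<.036)&n]
print(len(s),*cv2.minAreaRect((s[:,:2]*1000).astype(np.float32)),np.median(s[:,2]))
s=w[(w[:,2]>.038)&(w[:,2]<.07)&n]
for sg in (-1,1):
    q=s[(s[:,0]-.44)*sg>0]; print(len(q),q.mean(0) if len(q) else '',q.max(0) if len(q) else '')
zb=o['ee_pos'][2]-.0256
b=w[(abs(w[:,2]-zb-.005)<.004)&(np.hypot(*(w[:,:2]-o['ee_pos'][:2]).T)<.08)]
print('board',len(b),*cv2.minAreaRect((b[:,:2]*1000).astype(np.float32)),np.median(b[:,2])-zb)
g=cv2.cvtColor(im,cv2.COLOR_RGB2HSV);m=((g[...,0]>45)&(g[...,0]<85)&(g[...,1]>80)).astype(np.uint8)
# hole centre near (277,152)
h=1-m[135:170,258:298];nn,l,st,c=cv2.connectedComponentsWithStats(h,connectivity=4);i=l[17,19];cc=c[i]+[258,135]
q=onplane(*cc,zb+.005,p);print('hole',cc,st[i],q,(o['tcp_rot'].T@(q-o['ee_pos'])).round(4))
```

```text
4.95 [ 0.549  -0.3303  0.3383] [[-0.999, 0.033, 0.001], [0.033, 0.999, -0.0], [-0.001, -0.0, -1.0]]
10018 (431.44903564453125, -331.9871520996094) (101.04144287109375, 135.12550354003906) 88.22648620605469 0.03039334634021798
51 [ 0.38863415 -0.32994316  0.04957828] [ 0.39106085 -0.32684702  0.05816614]
38 [ 0.490738   -0.33327605  0.05021203] [ 0.49442487 -0.33021709  0.0598014 ]
board 16924 (548.57763671875, -330.8397216796875) (80.89635467529297, 130.75303649902344) 88.39295196533203 0.004844299964390286
hole [276.81089744 152.1025641 ] [  9   8  21  19 312] [ 0.49570978 -0.32930252  0.31766883] [ 0.0533 -0.0007  0.0206]
```

View pics/w3.png

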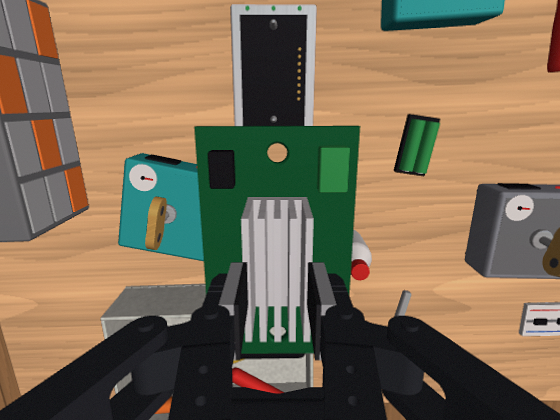

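Both pins are visible at (273,25) and (274,119). Stand centre is about (0.4396, -0.3317), and the board centre sits about 0.8 mm toward -x of the TCP. I'll hover just above the pins and check.

>>> {"fn": "step_arm", "kwargs": {"motion": [-4,0,-2,0,0,-0.2,1,-8,-0.05,-5,0,0,-0.2,1,-10.9,-0.1,-8,0,0,-0.2,1,-10.9,-0.1,-12,0,0,-0.2,1,-10.9,-0.1,-16,0,0,-0.2,1,-10.9,-0.1,-19,0,0,-0.2,1,-10.9,-0.1,-22,0,0,-0.2,1,-10.9,-0.1,-24,0,0,-0.2,1,-10.9,-0.1,-24.4,0,0,-0.2,1,-10.9,-0.1,-24.4,0,0,-0.2,1,-10.9,-0.1,-24.4,0,0,-0.2,1,-10.9,-0.1,-24.4,0,0,-0.2,1]}}

```text
t: 6.0
ee_pos: [0.4401, -0.3329, 0.0956]
tcp_rot: [[-0.999, 0.037, 0.001], [0.037, 0.999, -0.001], [-0.001, -0.001, -1.0]]
contact_force: [0.7, -0.3, -3.7]
gripper_width: 0.308
gripper_force: 60.2
```

Run:
```python
from h import *
o=r.get_obs();print(o['t'],o['ee_pos'].round(4),o['tcp_rot'].round(3).tolist(),o['contact_force'])
im,d,p=cap('wrist');
a=cv2.resize(im[115:185,240:315],(400,373),interpolation=cv2.INTER_CUBIC)
b=cv2.resize(im[310:375,240:315],(400,373),interpolation=cv2.INTER_CUBIC)
cv2.imwrite('pics/w4.png',np.hstack([a,b])[:,:,::-1])
```

```text
6.0 [ 0.4401 -0.3329  0.0956] [[-0.999, 0.037, 0.001], [0.037, 0.999, -0.001], [-0.001, -0.001, -1.0]] [ 0.74448863 -0.31392971 -3.70016754]
```

View pics/w4.png

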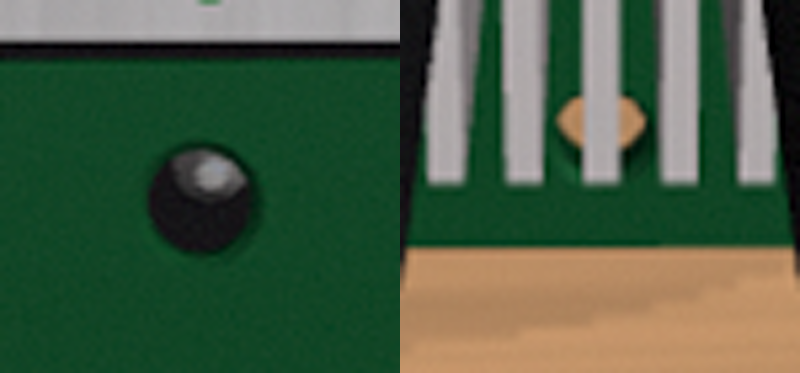

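Run:
```python
from h import *
o=r.get_obs();p=vision.camera_params('wrist');zb=o['ee_pos'][2]-.0256
print(o['ee_pos'],zb)
h=onplane(277.3,152.7,zb+.005,p);t=onplane(279.4,147.3,.0565,p);print(h,t,(t-h)*1000)
```

```text
[ 0.44017166 -0.33299327  0.09564648] 0.0700464833215317
[ 0.38723188 -0.33148285  0.07504648] [ 0.38682854 -0.33034086  0.0565    ] [ -0.40334726   1.14198875 -18.54648332]
```

The far pin's tip sits inside the hole, about 1.1 mm toward +y. I'll correct that and lower slowly.

>>> {"fn": "step_arm", "kwargs": {"motion": [0,0.13,0,0,0,0,1,0,0.13,-0.5,0,0,0,1,0,0.13,-1,0,0,0,1,0,0.13,-1.5,0,0,0,1,0,0.13,-2,0,0,0,1,0,0.13,-2.4,0,0,0,1,0,0.13,-2.4,0,0,0,1]}}

```text
t: 6.63
ee_pos: [0.4391, -0.3308, 0.0692]
tcp_rot: [[-0.999, 0.038, -0.001], [0.038, 0.999, 0.001], [0.001, 0.001, -1.0]]
contact_force: [-0.3, 0.9, -3.9]
gripper_width: 0.306
gripper_force: 60.2
```

>>> {"fn": "step_arm", "kwargs": {"motion": [0,0,-0.4,0,0,0,1,0,0,-0.8,0,0,0,1,0,0,-1.2,0,0,0,1,0,0,-1.5,0,0,0,1,0,0,-1.5,0,0,0,1]}}

```text
t: 7.05
ee_pos: [0.4395, -0.3312, 0.0557]
tcp_rot: [[-0.999, 0.037, 0.0], [0.037, 0.999, -0.0], [-0.0, -0.0, -1.0]]
contact_force: [-3.0, 1.6, 7.4]
gripper_width: 0.308
gripper_force: 63.6
```

It has reached the expected height with light contact force. I'll press a little more, open, and retreat upward.

>>> {"fn": "step_arm", "kwargs": {"motion": [0,0,-0.15,0,0,0,1,0,0,-0.15,0,0,0,1,0,0,-0.1,0,0,0,-1,0,0,0,0,0,0,-1,0,0,0,0,0,0,-1,0,0,0,0,0,0,-1,0,0,0,0,0,0,-1,0,0,2,0,0,0,-1,0,0,6,0,0,0,-1,0,0,10,0,0,0,-1,0,0,10,0,0,0,-1,0,0,10,0,0,0,-1]}}

```text
t: 8.05
ee_pos: [0.4404, -0.3321, 0.1571]
tcp_rot: [[-0.999, 0.037, 0.003], [0.037, 0.999, -0.003], [-0.003, -0.003, -1.0]]
contact_force: [-0.1, 0.3, -0.5]
gripper_width: 1.001
gripper_force: 0.0
```

Run:
```python
from h import *
o=r.get_obs();print(o['t'],o['ee_pos'].round(4),o['contact_force'],o['q'].round(2))
im,d,p=cap('wrist','w5.png');W=cloud(d,p)
w=W.reshape(-1,3);n=(abs(w[:,0]-.44)<.1)&(abs(w[:,1]+.331)<.07)
for z0,z1 in[(.032,.038),(.068,.078)]:
    s=w[(w[:,2]>z0)&(w[:,2]<z1)&n];print(len(s),*cv2.minAreaRect((s[:,:2]*1000).astype(np.float32)),np.median(s[:,2]))
s=w[(w[:,2]>.032)&(w[:,2]<.038)&n]
A=np.c_[s[:,:2]-s[:,:2].mean(0),np.ones(len(s))];print('plane',np.linalg.lstsq(A,s[:,2],rcond=None)[0])
```

```text
8.05 [ 0.4404 -0.3321  0.1571] [-0.05825652  0.3498225  -0.49001412] [-0.79  0.33 -0.12  1.12  0.   -0.76]
10029 (438.4757385253906, -332.1436462402344) (143.70973205566406, 91.2741928100586) 0.6719380617141724 0.035159550416644425
1775 (438.8476257324219, -331.37823486328125) (30.02352523803711, 60.37736892700195) 87.49024963378906 0.07112933666359722
plane [8.61552188e-05 5.74349247e-04 3.51612974e-02]
```

The board is home: its top is at 35.2 mm, level, with the sink top at 71.1 mm. Next, the key.

>>> {"fn": "step_arm", "kwargs": {"motion": [0,0,4,0,0,0,-1,2,3,6,0,0,-2,-1,4.2,6.7,6,0,0,-4,-1,6.3,10,6,0,0,-6,-1,8.4,13.4,6,0,0,-8,-1,10.5,16.7,6,0,0,-10,-1,12.6,20,6,0,0,-12,-1,14.8,23.4,6,0,0,-12.9,-1,17,27,6,0,0,-12.9,-1,19,30,6,0,0,-12.9,-1,21.1,33.4,6,0,0,-12.9,-1,21.1,33.4,6,0,0,-12.9,-1]}}

```text
t: 9.1
ee_pos: [0.6523, 0.0083, 0.2125]
tcp_rot: [[-0.967, 0.255, -0.003], [0.255, 0.967, 0.002], [0.003, 0.001, -1.0]]
contact_force: [0.3, 0.9, -0.4]
gripper_width: 0.997
gripper_force: 0.0
```

>>> {"fn": "step_arm", "kwargs": {"motion": [0,0,0,0,0,0,-1,0,0,0,0,0,0,-1]}}

```text
t: 9.27
ee_pos: [0.6501, 0.0028, 0.2139]
tcp_rot: [[-0.966, 0.259, -0.002], [0.259, 0.966, 0.0], [0.002, -0.001, -1.0]]
contact_force: [-0.9, -0.7, 0.8]
gripper_width: 1.0
gripper_force: 0.0
```

```bash
cat >> h.py <<'E'
def key(f=None):
    o=r.get_obs();im,d,p=cap('wrist',f);w=cloud(d,p).reshape(-1,3)
    n=np.hypot(w[:,0]-.651,w[:,1]-.002)<.045
    s=w[n&(w[:,2]>.112)&(w[:,2]<.126)]
    print('t',o['t'],'ee',o['ee_pos'].round(4),'yaw_y',np.degrees(np.arctan2(*o['tcp_rot'][[1,0],1])).round(1),'q6',round(o['q'][5],3))
    if len(s)>5: print('key',len(s),*cv2.minAreaRect((s[:,:2]*1000).astype(np.float32)),np.median(s[:,2]))
E
python3 - <<'E'
from h import *
key('w6.png')
E
```

```text
t 9.2667 ee [0.6501 0.0028 0.2139] yaw_y 75.0 q6 0.141
key 999 (649.818603515625, 3.23477840423584) (9.68919563293457, 58.05292892456055) 75.34678649902344 0.11964254957861153
```

View pics/w6.png

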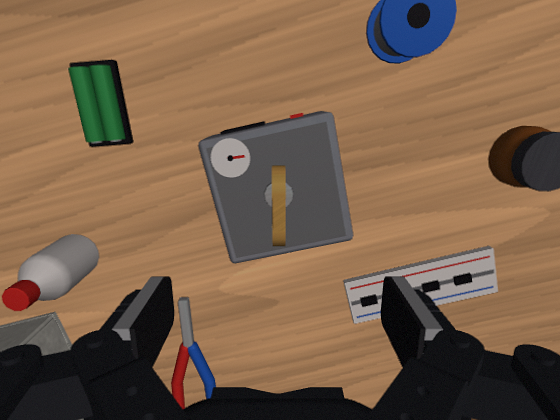

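Here the key is at (278,205), aligned with the fingers, centre about (0.6503, 0.0028). I'll go down and grip it.

>>> {"fn": "step_arm", "kwargs": {"motion": [0,0,-4,0,0,0.3,-1,0,0,-8,0,0,0.3,-1,0,0,-10.5,0,0,0.3,-1,0,0,-11.4,0,0,0.3,-1,0,0,-11.4,0,0,0.3,-1,0,0,-11.4,0,0,0.3,1,0,0,-11.4,0,0,0.3,1,0,0,-11.4,0,0,0.3,1,0,0,-11.4,0,0,0.3,1,0,0,-11.4,0,0,0.3,1,0,0,-11.4,0,0,0.3,1,0,0,-11.4,0,0,0.3,1], "squeeze": 60}}

```text
t: 10.32
ee_pos: [0.6509, 0.0033, 0.1019]
tcp_rot: [[-0.967, 0.254, 0.001], [0.254, 0.967, 0.001], [-0.001, 0.001, -1.0]]
contact_force: [-0.2, 3.4, 4.8]
gripper_width: 0.088
gripper_force: 58.8
```

>>> {"fn": "step_arm", "kwargs": {"motion": [0,0,0,0,0,0,1,0,0,0,0,0,0,1]}}

```text
t: 10.48
ee_pos: [0.6509, 0.0033, 0.1019]
tcp_rot: [[-0.967, 0.254, 0.001], [0.254, 0.967, 0.001], [-0.001, 0.001, -1.0]]
contact_force: [-0.8, 3.0, 4.9]
gripper_width: 0.086
gripper_force: 58.8
```

Run:
```python
from h import *
o=r.get_obs();print(o['ee_pos'],o['contact_force'],o['ft_torque'],o['q'].round(3))
```

```text
[0.65094423 0.00331044 0.10193284] [-0.77297977  2.9866677   4.8500881 ] [0.65064229 0.08171218 0.00920998] [-1.20e-01  5.28e-01  5.80e-02  1.10e+00  1.00e-03  1.37e-01]
```

>>> {"fn": "step_arm", "kwargs": {"motion": [0,0,0,0,0,-7,1,0,0,0,0,0,-14,1,0,0,0,0,0,-21,1,0,0,0,0,0,-28,1,0,0,0,0,0,-35,1,0,0,0,0,0,-42,1,0,0,0,0,0,-49,1,0,0,0,0,0,-56,1,0,0,0,0,0,-63,1,0,0,0,0,0,-70,1,0,0,0,0,0,-77,1,0,0,0,0,0,-84,1]}}

```text
t: 11.48
ee_pos: [0.6511, 0.0036, 0.1019]
tcp_rot: [[0.157, 0.988, 0.002], [0.988, -0.157, 0.001], [0.001, 0.001, -1.0]]
contact_force: [2.2, 0.8, 3.0]
gripper_width: 0.086
gripper_force: 60.6
```

>>> {"fn": "step_arm", "kwargs": {"motion": [0,0,0,0,0,-7,1,0,0,0,0,0,-14,1,0,0,0,0,0,-21,1,0,0,0,0,0,-28,1,0,0,0,0,0,-33,1,0,0,0,0,0,-33,1,0,0,0,0,0,-33,1]}}

```text
t: 12.07
ee_pos: [0.6513, 0.0034, 0.1019]
tcp_rot: [[0.664, 0.748, 0.002], [0.748, -0.664, 0.001], [0.002, 0.001, -1.0]]
contact_force: [2.1, 5.4, 4.9]
gripper_width: 0.088
gripper_force: 60.7
```

Run:
```python
from h import *
o=r.get_obs();print(o['contact_force'],o['ft_torque'],o['q'].round(3));key()
```

```text
[2.12593332 5.39815544 4.92095762] [ 1.09605923 -0.51636527  0.12409938] [-1.200e-01  5.280e-01  5.800e-02  1.099e+00  1.000e-03  2.176e+00]
t 12.0667 ee [0.6513 0.0034 0.1019] yaw_y -41.6 q6 2.176
key 2667 (650.5509643554688, 5.3458709716796875) (56.16582489013672, 31.329627990722656) 27.86109733581543 0.11979697956968008
```

The first part turn was 117° with a spring torque of 0.12 N m. I'll release, lift clear, turn back half a turn and measure the key.

>>> {"fn": "step_arm", "kwargs": {"motion": [0,0,0,0,0,0,-1,0,0,0,0,0,0,-1,0,0,0,0,0,0,-1,0,0,0,0,0,0,-1,0,0,0,0,0,0,-1,0,0,4,0,0,7,-1,0,0,8,0,0,14,-1,0,0,11,0,0,21,-1,0,0,11,0,0,28,-1,0,0,11,0,0,35,-1,0,0,11,0,0,42,-1,0,0,11,0,0,49,-1]}}

```text
t: 13.12
ee_pos: [0.6505, 0.0027, 0.2114]
tcp_rot: [[-0.133, 0.991, 0.0], [0.991, 0.133, -0.0], [-0.0, 0.0, -1.0]]
contact_force: [0.7, 0.3, -0.8]
gripper_width: 1.0
gripper_force: 0.0
```

>>> {"fn": "step_arm", "kwargs": {"motion": [0,0,0,0,0,7,-1,0,0,0,0,0,14,-1,0,0,0,0,0,21,-1,0,0,0,0,0,28,-1,0,0,0,0,0,35,-1,0,0,0,0,0,42,-1,0,0,0,0,0,49,-1,0,0,0,0,0,56,-1,0,0,0,0,0,63,-1,0,0,0,0,0,70,-1,0,0,0,0,0,77,-1,0,0,0,0,0,84,-1]}}

```text
t: 14.12
ee_pos: [0.6505, 0.0027, 0.2112]
tcp_rot: [[-1.0, -0.028, -0.0], [-0.028, 1.0, -0.0], [0.0, -0.0, -1.0]]
contact_force: [0.8, 0.5, -0.7]
gripper_width: 1.004
gripper_force: 0.0
```

>>> {"fn": "step_arm", "kwargs": {"motion": [0,0,0,0,0,7,-1,0,0,0,0,0,14,-1,0,0,0,0,0,21,-1,0,0,0,0,0,28,-1,0,0,0,0,0,35,-1,0,0,0,0,0,42,-1,0,0,0,0,0,49,-1,0,0,0,0,0,52,-1,0,0,0,0,0,52,-1]}}

```text
t: 14.87
ee_pos: [0.6505, 0.0027, 0.2112]
tcp_rot: [[-0.596, -0.803, -0.0], [-0.803, 0.596, -0.0], [0.0, 0.0, -1.0]]
contact_force: [-0.5, 0.1, 0.9]
gripper_width: 1.001
gripper_force: 0.0
```

Run:
```python
from h import *
key()
```

```text
t 14.8667 ee [0.6505 0.0027 0.2112] yaw_y 143.4 q6 -1.053
key 1023 (649.5445556640625, 2.700714111328125) (58.36005783081055, 9.70643424987793) 53.19174575805664 0.1197179627718698
```

The key rests exactly five clicks further on (112°) and lines up with the gripper. I'll regrip it.

>>> {"fn": "step_arm", "kwargs": {"motion": [0,0.04,-4,0,0,-0.2,-1,0,0.04,-8,0,0,-0.2,-1,0,0.04,-10,0,0,-0.2,-1,0,0.04,-10.9,0,0,-0.2,-1,0,0.04,-10.9,0,0,-0.2,-1,0,0.04,-10.9,0,0,-0.2,1,0,0.04,-10.9,0,0,-0.2,1,0,0.04,-10.9,0,0,-0.2,1,0,0.04,-10.9,0,0,-0.2,1,0,0.04,-10.9,0,0,-0.2,1,0,0.04,-10.9,0,0,-0.2,1,0,0.04,-10.9,0,0,-0.2,1]}}

```text
t: 15.92
ee_pos: [0.6509, 0.0031, 0.1029]
tcp_rot: [[-0.601, -0.799, 0.001], [-0.799, 0.601, -0.0], [-0.0, -0.001, -1.0]]
contact_force: [0.2, -0.1, 3.7]
gripper_width: 0.08
gripper_force: 58.8
```

>>> {"fn": "step_arm", "kwargs": {"motion": [0,0,0,0,0,-7,1,0,0,0,0,0,-14,1,0,0,0,0,0,-21,1,0,0,0,0,0,-28,1,0,0,0,0,0,-35,1,0,0,0,0,0,-42,1,0,0,0,0,0,-49,1,0,0,0,0,0,-56,1,0,0,0,0,0,-63,1,0,0,0,0,0,-70,1,0,0,0,0,0,-77,1,0,0,0,0,0,-84,1]}}

```text
t: 16.92
ee_pos: [0.6508, 0.0036, 0.1029]
tcp_rot: [[-0.855, 0.519, 0.001], [0.519, 0.855, 0.001], [-0.0, 0.001, -1.0]]
contact_force: [-0.8, 3.6, 5.2]
gripper_width: 0.082
gripper_force: 62.8
```

>>> {"fn": "step_arm", "kwargs": {"motion": [0,0,0,0,0,-7,1,0,0,0,0,0,-14,1,0,0,0,0,0,-21,1,0,0,0,0,0,-28,1,0,0,0,0,0,-35,1,0,0,0,0,0,-42,1,0,0,0,0,0,-46,1,0,0,0,0,0,-50,1,0,0,0,0,0,-50,1]}}

```text
t: 17.67
ee_pos: [0.651, 0.0037, 0.1029]
tcp_rot: [[-0.155, 0.988, 0.001], [0.988, 0.155, 0.001], [0.001, 0.001, -1.0]]
contact_force: [1.5, 4.3, 6.4]
gripper_width: 0.085
gripper_force: 60.8
```

```bash
cat > s.py <<'E'
from h import *
o=r.get_obs();print(o['t'],o['contact_force'],o['ft_torque'],o['q'].round(3),np.degrees(np.arctan2(*o['tcp_rot'][[1,0],1])),o['gripper_width'])
E
python3 s.py
```

```text
17.6667 [1.49940388 4.2993436  6.40653295] [ 0.79355617 -0.219507    0.15631307] [-1.200e-01  5.270e-01  5.900e-02  1.102e+00  1.000e-03  1.296e+00] 8.89070675751706 0.08538737409535221
```

>>> {"fn": "step_arm", "kwargs": {"motion": [0,0,0,0,0,-2,1,0,0,0,0,0,-4,1,0,0,0,0,0,-6,1,0,0,0,0,0,-6,1]}}

```text
t: 18.0
ee_pos: [0.6511, 0.0037, 0.1029]
tcp_rot: [[-0.054, 0.999, 0.001], [0.999, 0.054, 0.001], [0.001, 0.001, -1.0]]
contact_force: [0.7, 4.8, 6.1]
gripper_width: 0.082
gripper_force: 60.8
```

```bash
python3 s.py
```

```text
18.0 [0.72160313 4.75739714 6.11033597] [ 0.88558645 -0.25981003  0.16684725] [-1.200e-01  5.270e-01  5.900e-02  1.102e+00  1.000e-03  1.397e+00] 3.103289920747022 0.08179712284533491
```

No stop yet, since the torque is still only the spring's. I'll carry on.

>>> {"fn": "step_arm", "kwargs": {"motion": [0,0,0,0,0,-4,1,0,0,0,0,0,-8,1,0,0,0,0,0,-12,1,0,0,0,0,0,-15,1,0,0,0,0,0,-18,1,0,0,0,0,0,-18,1]}}

```text
t: 18.5
ee_pos: [0.6512, 0.0036, 0.1029]
tcp_rot: [[0.258, 0.966, 0.002], [0.966, -0.258, 0.001], [0.001, 0.001, -1.0]]
contact_force: [2.2, 3.6, 5.6]
gripper_width: 0.081
gripper_force: 60.7
```

```bash
python3 s.py
```

```text
18.5 [2.21722425 3.63372537 5.55435242] [ 0.84219429 -0.43832842  0.06715096] [-1.200e-01  5.270e-01  5.900e-02  1.101e+00  1.000e-03  1.712e+00] -14.96513761406467 0.08055877841402996
```

>>> {"fn": "step_arm", "kwargs": {"motion": [0,0,0,0,0,-1.5,1,0,0,0,0,0,-3,1,0,0,0,0,0,-4,1,0,0,0,0,0,-4,1]}}

```text
t: 18.83
ee_pos: [0.6512, 0.0036, 0.1029]
tcp_rot: [[0.323, 0.946, 0.002], [0.946, -0.323, 0.001], [0.001, 0.001, -1.0]]
contact_force: [2.2, 4.0, 5.2]
gripper_width: 0.086
gripper_force: 60.7
```

```bash
python3 s.py
```

```text
18.8333 [2.20193961 4.03546032 5.16440192] [ 0.78569756 -0.4563508   0.18281432] [-1.200e-01  5.270e-01  5.900e-02  1.101e+00  1.000e-03  1.780e+00] -18.839072814352495 0.0860891925727035
```

>>> {"fn": "step_arm", "kwargs": {"motion": [0,0,0,0,0,-2,1,0,0,0,0,0,-4,1,0,0,0,0,0,-6,1,0,0,0,0,0,-6,1]}}

```text
t: 19.17
ee_pos: [0.6512, 0.0036, 0.1029]
tcp_rot: [[0.42, 0.907, 0.002], [0.907, -0.42, 0.001], [0.001, 0.001, -1.0]]
contact_force: [2.1, 4.8, 6.2]
gripper_width: 0.079
gripper_force: 65.0
```

```bash
python3 s.py
```

```text
19.1667 [2.09640401 4.75420998 6.16803136] [ 0.70966328 -0.42824748  0.87732847] [-1.200e-01  5.270e-01  5.900e-02  1.101e+00  1.000e-03  1.885e+00] -24.850897553094143 0.07877084459641423
```

The torque jumped to 0.88 N m, so the key is at the stop. I'll hold briefly, ease off, release and lift away.

>>> {"fn": "step_arm", "kwargs": {"motion": [0,0,0,0,0,0,1,0,0,0,0,0,0,1,0,0,0,0,0,3.5,1,0,0,0,0,0,3.5,-1,0,0,0,0,0,3.5,-1,0,0,0,0,0,3.5,-1,0,0,0,0,0,3.5,-1,0,0,0,0,0,3.5,-1,0,0,4,0,0,3.5,-1,0,0,8,0,0,3.5,-1,0,0,12,0,0,3.5,-1,0,0,12,0,0,3.5,-1]}}

```text
t: 20.17
ee_pos: [0.6526, 0.0029, 0.23]
tcp_rot: [[0.366, 0.931, 0.01], [0.931, -0.366, -0.001], [0.002, 0.009, -1.0]]
contact_force: [1.1, -0.1, 1.4]
gripper_width: 1.002
gripper_force: 0.0
```

Run:
```python
from h import *
key('w7.png')
im,d,p=cap('top');w=cloud(d,p).reshape(-1,3);n=(abs(w[:,0]-.44)<.1)&(abs(w[:,1]+.331)<.07)
s=w[n&(w[:,2]>.062)&(w[:,2]<.08)];print(len(s),*cv2.minAreaRect((s[:,:2]*1000).astype(np.float32)),np.median(s[:,2]))
```

```text
t 20.1667 ee [0.6526 0.0029 0.23  ] yaw_y -21.5 q6 1.825
key 905 (650.8277587890625, 3.116840362548828) (58.30104064941406, 10.053422927856445) 76.10258483886719 0.11960729043307611
257 (440.4212646484375, -331.0105285644531) (28.883914947509766, 58.22038650512695) 88.59923553466797 0.07031411213903505
```

The key rests 12 clicks (4.68 rad) from where it started, after hitting the stop: 0.27 + 4.68 = 4.95 rad, which is fully wound. The board is still in place.

```bash
python3 -c "
from h import *
print(job.hand_in())"
```

```text
the job is handed in; nothing more can be done
None
```

The board lies flat and fully down over both pins, and the key was wound to its stop and rests at about 4.95 rad (inferred from the click count); the job is handed in with the gripper clear, but no verdict came back.

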